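# Fish the dropped collar out from under the low instrument shelf

## Robot

A 7-joint arm with a two-finger parallel gripper is mounted at the origin on the work surface. World frame = base frame: x ahead of the robot, y to its left, z up, the work surface at z = 0. Lengths are in m, angles in rad, forces in N, time in s.
With the tool pointing down it reaches from about 0.4 to 0.9 m from the base axis. Payload 5.6 kg.
Tool frame: the origin (TCP) lies on the centre line of the jaws, within the pads' length; the fingertips stand 22 mm ahead of it and the grasp point (between the pads) lies 3 mm ahead of it; z points along the fingers, y is the line along which they close (so a half turn about z gives the same grasp; the last joint's range is limited). The gripper opens to 92 mm and grips with 3 to 60 N. Pads are 20 mm wide; open, the fingers measure 128 mm over their backs; the gripper's body (75 mm by 189 mm) begins 69 mm behind the grasp point.
Start: joints at [1.13, 0.468, -0.012, 1.603, 0.006, 1.071, -0.056], TCP at [0.252, -0.599, 0.197] pointing down, gripper open.
Joint ranges: [-2.53, 2.53], [-0.31, 2.02], [-1.57, 1.55], [0.28, 2.44], [-1.29, 4.43], [0.15, 1.84], [-2.92, 2.92]. Speed limits (rad/s): [2.57, 2.57, 3.14, 3.14, 3.14, 3.14, 3.14].

## Interface

Orientations are given as a unit quaternion [w, x, y, z].
In Python, from cell import manip gives the robot as it stands. The module is installed in compiled form; this text tells all that it offers.
- The arm moves only by the shell command python3 -m handwheel 'ROWS'. ROWS is text: rows parted by semicolons, each of 7 numbers parted by spaces: the opening, from 0 (shut) to 1 (fully open), then the shift along the tool's x, y, z scaled (see below), then the turn, a rotation vector about the tool's x, y, z scaled (see below). In form: hand x y z rx ry rz; .... A call has 1 to 12 rows; each row shifts and turns the commanded pose from where the row before left it, along the tool's axes as they then stand; what a row does not reach is not made up. The controller multiplies each number of a shift by 10 cm and each number of a turn by 90 degrees. A row lasts 1/8 s, in which the tool goes at most 62.5 mm and 10.7 degrees, less where a joint would pass 70% of its speed; a pose out of reach is approached as far as the arm can. A call with a number of a shift or a turn outside -1 to 1 is refused whole. A call with a gripper value outside its range is refused whole. The fingers move at their own pace and stop on an object; the grip force is fixed at half the most. Time passes only in rows, so rows that do not move let the fingers close. It gives the time, the measured TCP pose, the force, the opening and the grip force at its end, in the units of the state.
- manip.state(): the state, without advancing time (a new reading comes with each control period).
- manip.read_camera(name): name is "side" or "top"; returns (picture, depth): 420x560x3 uint8, blue, green, red; 420x560 float32, m along the optical axis (not along the pixel's ray), 0 where there is no reading.
- manip.camera_info(name): a dict with "mtx" (3x3 intrinsics, pixels), "k1" (the pictures are not rectified: a ray, as slopes to the right and down, at radius r is drawn at 1 + k1 r^2 times it, then the intrinsics apply), "R" (3x3) and "t" (3): a world point X has camera coordinates R X + t. Camera axes: x right, y down, z forward; pixel columns grow to the right and rows downward; lengths in m; the calibration is good to about 2 mm. A picture is of the moment at which its call begins. camera_info takes no time and is no camera call.
- manip.close_job(): hands the job in; it is judged then, once.
The state is a dict: "t": time; "joint_pos": joint angles; "dq": joint speeds; "tau": joint torques, N m; "tcp_pos": TCP position; "ee_rot": TCP orientation; "wrist_force": force on the tool from outside, world axes, zero at the start; "ft_torque": the same for the moment, N m; "width": finger opening in m; "gripper_force": force on a finger pad.
Only numpy, scipy, OpenCV 4.12 (cv2) and the standard library are available. Lean on these libraries where they do the work, as an engineer would, in place of code of your own. Each camera call takes 0.05 s, during which the arm holds its last target. There are 200 camera calls.

## Task

A small steel collar has rolled under the low instrument shelf. Pick up the flat probe by its grip, feel under the shelf with it and drag the collar out until it lies wholly on the front glass pane, then put the probe down flat on the bench, off the glass. Push only lightly on the shelf and the rib under it, keep the hand off the shelf, and leave everything else where it is.

Things in the scene. Friction and masses are not known exactly. Their poses are not given: they have to be found in the camera images.
- deck_mouth (a point): Low grey steel shelf, deck 340 (y) x 140 (x) x 4 mm, open only towards the robot. Point: middle of the deck's front edge, 34 mm above the bench; +x into the shelf, +y left, z up. Space below: 4 mm (glass) to 32 mm above the bench, between end plates at y = +-166 mm. A balance and film cores are fixed on the deck, 49 mm or more behind its front edge, up to 156 mm above the bench.
- deck_rear (a point): Point on the deck 120 mm behind the middle of its front edge, above the face of the fixed rear rail that closes the space; same axes. The deck shifts sideways along that rail. A rib 6 mm thick stands on the glass across the space, from 35 mm behind the front edge to the rail. Its right-hand face is 0 to 140 mm left (+y) of this point: unmeasured, to be felt for. Rail and rib do not give.
- deck_right (a point): Right-hand end of the deck's front edge, 168 mm to the right (-y) of its middle; same axes. The hidden, unmeasured collar lies flat on the rear glass just right of the rib: steel ring 26 mm across, 10 mm high, about 60 g, centre 16 to 28 mm from the rib's face and 40 to 75 mm behind the deck's front edge. The space from this end to the collar is empty.
- rear_glass: Pale clear glass pane, 130 (x) x 340 (y) x 4 mm, fixed on the bench under the shelf. Origin: middle of its front edge, underside, which lies below the line of the deck's front edge. Its position in y does not tell where the rib is.
- front_glass: Same glass, 210 (x) x 340 (y) x 4 mm, in front of the shelf, fixed, edge to edge and level with the rear pane. Origin: middle of its rear edge (below the line of the deck's front edge), underside; the pane reaches from there 210 mm towards the robot (-x).
- probe_grip (a point): Flat steel probe, 120 g, lying on the bench on the left. Point: centre of its upright black grip, 34 (x) x 18 (y) x 52 mm high, 30 mm above the probe's underside; z up. A strip 16 mm wide, 4 mm thick runs along +x to 153 mm from this point, ending in a toe: a bar 8 mm wide (x 145 to 153) and 10 mm high from y = -8 to +42 mm.
- probe_toe (a point): Middle of the part of the probe's toe that sticks out to +y: x 149, y 25 mm from the grip point, 5 mm above the underside; same axes. The toe sticks 34 mm out from the strip, so the corner between them can hold the collar.
- tape_yellow: Roll of yellow tape, 90 mm across, 24 mm high, lying flat; origin at the centre of its underside. Leave alone.
- tape_clear: Roll of amber tape, 84 mm across, 45 mm high, lying flat; origin at the centre of its underside. Leave alone.
- core_a: White film core, 36 mm across, 100 mm high, standing; origin at the centre of its underside. Leave alone.
- core_b: White film core, 36 mm across, 120 mm high, standing; origin at the centre of its underside. Leave alone.
- core_c: White film core, 36 mm across, 75 mm high, standing; origin at the centre of its underside. Leave alone.
- mouse: Black computer mouse, 100 x 60 x 30 mm; origin at the centre of its underside. Leave alone.
Not all that is in view belongs to the job. Of the things that look like the part that bears probe_grip, the smaller one is meant.

How it is judged:
By the outcome, as a careful person would: the job done as asked, in the order asked, and still so for the second after the job is handed in, with the robot touching nothing.
It also fails if it takes over 64 s, if anything falls off the work surface, if the arm or the gripper's body presses on something with over 40 N, if the wrist force passes 120 N, or if a joint passes its speed limit or range.

## Working session

There is one attempt and no reset: what is moved stays moved. The work goes in short steps, Python scripts to look and compute and a shell command to move; the robot and the scene stay as the last step left them, time stands still between calls to the robot, and variables do not carry over. Pictures are saved under pics/ and viewed, at most 10 in all, crops included, and the job is handed in when it is done.

```bash
mkdir -p pics
cat > h.py <<'E'
import numpy as np, cv2
from cell import manip
def world(name,u,v,depth=None,z=None):
    c=manip.camera_info(name);K=np.array(c["mtx"]);R=np.array(c["R"]);t=np.array(c["t"])
    p=cv2.undistortPoints(np.array([[[u,v]]],float),K,np.array([c["k1"],0,0,0],float))[0,0]
    d=np.array([p[0],p[1],1.]); o=-R.T@t; w=R.T@d
    s=depth if depth is not None else (z-o[2])/w[2]
    return o+s*w
E
python3 - <<'E'
from h import *
for n in("top","side"):
    im,d=manip.read_camera(n); cv2.imwrite(f"pics/{n}0.png",cv2.resize(im,(784,588)));np.save(n+"0.npy",d);cv2.imwrite(n+"0raw.png",im)
    c=manip.camera_info(n);print(n,-np.array(c["R"]).T@np.array(c["t"]),c["mtx"],c["k1"]); print(np.round(c["R"],2))
s=manip.state();print(s)
E
```

```text
top [0.33192718 0.03828422 1.0462054 ] [[404.02551033   0.         278.24713536]
 [  0.         404.02551033 207.45202495]
 [  0.           0.           1.        ]] 0.03200473622051828
[[ 0.02 -1.    0.04]
 [-0.99 -0.02 -0.17]
 [ 0.17 -0.04 -0.98]]
side [0.06721305 0.80585358 1.03728298] [[434.46373534   0.         281.72482558]
 [  0.         434.46373534 213.27101702]
 [  0.           0.           1.        ]] -0.1295414964894002
[[-0.87 -0.49 -0.02]
 [-0.35  0.64 -0.68]
 [ 0.35 -0.59 -0.73]]
{'t': 0.1, 'joint_pos': array([ 1.12996458,  0.46829487, -0.01158367,  1.60348649,  0.00604151,
        1.07137507, -0.05630918]), 'dq': array([-8.79083465e-04, -3.11890017e-03, -3.66525051e-04, -3.42224922e-03,
       -9.46124611e-05,  5.81471562e-05,  1.15010265e-04]), 'tau': array([ 6.18813865e-04, -5.21647382e+01, -1.25429401e-02, -2.44367534e+01,
       -5.67478104e-02,  1.40866300e-02,  4.23444328e-05]), 'tcp_pos': array([ 0.25153605, -0.59879306,  0.19615052]), 'ee_rot': array([-7.30936622e-04,  9.80288118e-01,  1.97571810e-01, -2.27263410e-04]), 'wrist_force': array([-0.73066464, -0.38866048, -0.13585866]), 'ft_torque': array([ 0.00044526, -0.03693536, -0.01985129]), 'gripper_force': 0.0, 'width': 0.09210103873244208}
```

View pics/top0.png

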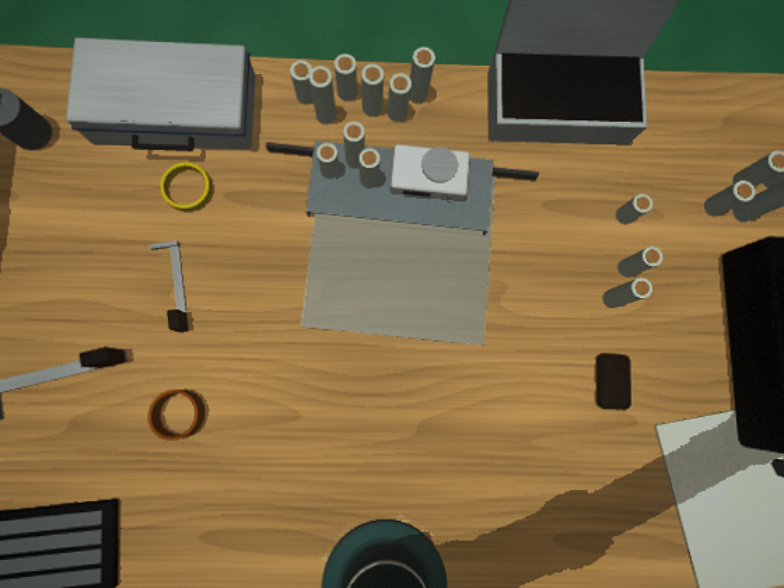

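View pics/side0.png

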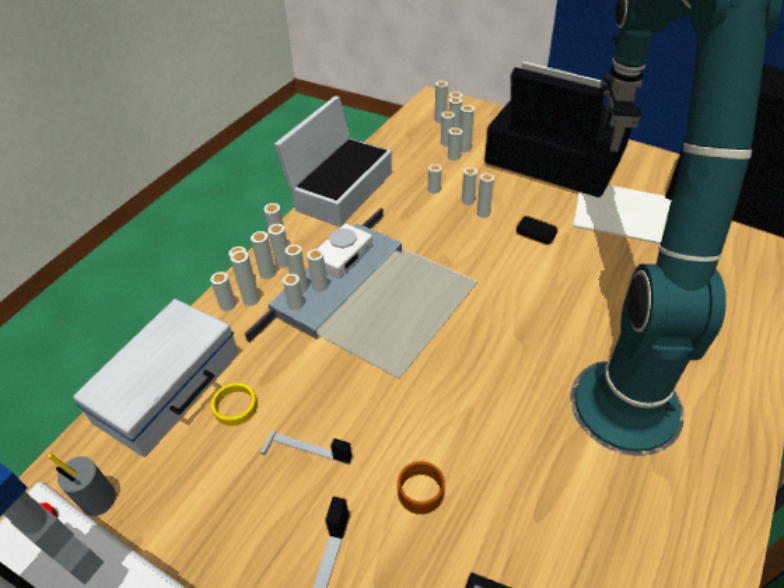

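The top view shows two black grips: (178,320), a small grip on a strip with an L-shaped toe at (155,246), and (103,357), a larger grip with a long blade. The first fits: it is smaller, points along +x and has a toe to +y. I'll confirm it in a crop and enlarge the shelf as well.

Run:
```python
import cv2,numpy as np
im=cv2.imread("top0raw.png")
a=cv2.resize(im[160:270,60:150],None,fx=5.4,fy=5.4,interpolation=cv2.INTER_CUBIC)  #probe
cv2.imwrite("pics/c1.png",a)
b=cv2.resize(im[90:250,185:395],None,fx=3.7,fy=3.7,interpolation=cv2.INTER_CUBIC)
cv2.imwrite("pics/c2.png",b);print(a.shape,b.shape)
```

```text
(594, 486, 3) (592, 777, 3)
```

View pics/c1.png

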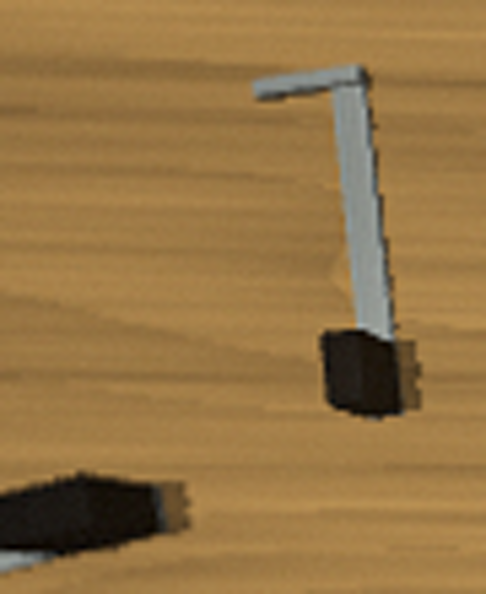

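View pics/c2.png

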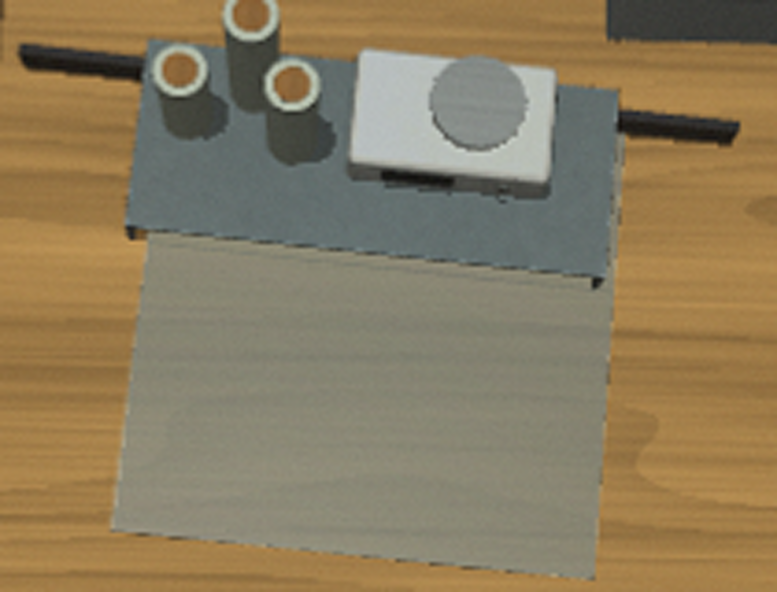

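Crop 1 confirms the small probe: strip centre line runs from (348,90) to (376,335), toe tip at (256,91), toe's right end at (366,78). In crop 2 the deck's front edge runs (128,228) to (605,276), and the front glass corners are at (113,530) and (593,578).

Run:
```python
from h import *
P=lambda u,v,z:world("top",60+(u+.5)/5.4-.5,160+(v+.5)/5.4-.5,z=z)[:2]
D=lambda u,v,z:world("top",185+(u+.5)/3.7-.5,90+(v+.5)/3.7-.5,z=z)[:2]
s0=P(376,335,.004);s1=P(348,90,.004);t0=P(256,88,.010);t1=P(366,75,.010)
print("strip",s0,s1,"yaw",np.degrees(np.arctan2(*(s1-s0)[::-1])));print("toe",t0,t1,np.linalg.norm(t1-t0),"yaw",np.degrees(np.arctan2(*(t0-t1)[::-1]))-90)
dl=D(128,228,.034);dr=D(605,276,.034);print("deck",dl,dr,np.linalg.norm(dl-dr),(dl+dr)/2,np.degrees(np.arctan2(*(dl-dr)[::-1]))-90)
gl=D(113,530,.004);gr=D(593,578,.004);print("glass",gl,gr,np.linalg.norm(gl-gr),(gl+gr)/2,np.degrees(np.arctan2(*(gl-gr)[::-1]))-90)
yaw=np.radians(np.degrees(np.arctan2(*(s1-s0)[::-1])))
x=np.array([np.cos(yaw),np.sin(yaw)]);y=np.array([-x[1],x[0]])
print("grip est from toe", (t0+t1)/2-149*x/1000-17*y/1000, "from strip start", s0-17*x/1000)
from scipy.spatial.transform import Rotation as Ro
q=manip.state()["ee_rot"];print(Ro.from_quat(q,scalar_first=True).as_matrix().round(3))
d=np.load("top0.npy")
im=cv2.imread("top0raw.png")
# grip top via depth
pts=[]
for v in range(215,240):
  for u in range(115,138):
    if im[v,u].max()<50 and d[v,u]>0:
      w=world("top",u,v,depth=d[v,u]); 
      if w[2]>.05: pts.append(w)
pts=np.array(pts);print(len(pts),pts.mean(0),pts.min(0),pts.max(0), cv2.minAreaRect((pts[:,:2]*1000).astype(np.float32)))
```

```text
strip [0.46587494 0.37880071] [0.58442228 0.4010161 ] yaw 10.613945928246745
toe [0.58276335 0.44184388] [0.59057997 0.39107145] 0.051370600328771394 yaw 8.752194195206712
deck [0.64998728 0.1547    ] [ 0.62433032 -0.18087728] 0.3365566705455518 [ 0.6371588  -0.01308864] -4.372110423952805
glass [0.44113166 0.15988653] [ 0.41402164 -0.1758683 ] 0.33684752125705836 [ 0.42757665 -0.00799088] -4.616246369853343
grip est from toe [0.44335221 0.37230413] from strip start [0.4491658  0.37566947]
[[ 0.922  0.387 -0.001]
 [ 0.387 -0.922  0.001]
 [-0.    -0.002 -1.   ]]
104 [0.44370109 0.37407957 0.05448063] [0.42689651 0.36406419 0.05000457] [0.46104487 0.38475458 0.0592509 ] ((443.87591552734375, 375.26226806640625), (32.27690887451172, 17.867027282714844), 12.300943374633789)
```

```bash
cat > go.py <<'E'
# usage: go.py x y z yawdeg -> remaining shift in tool units, turn units
import sys
from h import *
from scipy.spatial.transform import Rotation as Ro
s=manip.state();R=Ro.from_quat(s["ee_rot"],scalar_first=True).as_matrix();p=s["tcp_pos"]
x,y,z,yaw=map(float,sys.argv[1:5]);a=np.radians(yaw);c,sn=np.cos(a),np.sin(a)
Rt=np.array([[c,sn,0],[sn,-c,0],[0,0,-1.]])
print("t",round(s["t"],2),"tcp",p.round(4),"yaw",np.degrees(np.arctan2(R[1,0],R[0,0])).round(2),"F",s["wrist_force"].round(2),"w",round(s["width"],4))
print("shift",(R.T@(np.array([x,y,z])-p)*10).round(3),"turn",(Ro.from_matrix(R.T@Rt).as_rotvec()/(np.pi/2)).round(4))
E
python3 -m handwheel '1 .375 -.249 0 0 0 0;1 .375 -.249 0 0 0 0;1 .375 -.249 0 0 0 0;1 .375 -.249 0 0 0 0;1 .375 -.249 0 0 0 0;1 .375 -.249 0 0 0 0;1 .375 -.249 0 0 0 0;1 .375 -.249 0 0 0 0;1 .169 -.416 0 0 0 0;1 .169 -.416 0 0 0 0;1 .169 -.416 0 0 0 0;1 .169 -.416 0 0 0 0'
python3 -m handwheel '1 .169 -.416 0 0 0 0;1 .169 -.416 0 0 0 0;1 .169 -.416 0 0 0 0;1 .169 -.416 0 0 0 0;1 .169 -.416 0 0 0 0;1 .169 -.416 0 0 0 0;1 .169 -.416 0 0 0 0;1 .169 -.416 0 0 0 0;1 .169 -.416 0 0 .07 .0;1 .169 -.416 0 0 0 0;1 .169 -.416 0 0 0 .07;1 0 0 0 0 0 0'
python3 go.py 0.444 0.3745 0.10 10
```

```text
t: 1.6
tcp_pos: [0.4487, -0.1183, 0.1968]
ee_rot: [-0.0, 0.98, 0.198, -0.0]
wrist_force: [0.9, -0.1, -0.0]
width: 0.0916
gripper_force: 0.0
t: 3.1
tcp_pos: [0.4414, 0.3776, 0.2005]
ee_rot: [-0.015, 0.988, 0.146, 0.053]
wrist_force: [-0.5, -0.1, -1.1]
width: 0.092
gripper_force: 0.0
t 3.1 tcp [0.4414 0.3776 0.2005] yaw 16.74 F [-0.47 -0.13 -1.15] w 0.092
shift [-0.093  0.051  1.   ] turn [-0.013  -0.0687  0.0753]
```

```bash
python3 -m handwheel '1 0 0 0 -.013 -.0687 .0753;1 0 0 0 0 0 0;1 0 0 0 0 0 0' >/dev/null; python3 go.py 0.444 0.3745 0.036 10
```

```text
t 3.48 tcp [0.4428 0.3729 0.2002] yaw 9.78 F [-0.44  0.02  0.16] w 0.0922
shift [ 0.013 -0.017  1.642] turn [ 0.0016 -0.0007 -0.0025]
```

```bash
python3 -m handwheel '1 .013 -.017 .4 0 0 0;1 0 0 .4 0 0 0;1 0 0 .4 0 0 0;1 0 0 .3 0 0 0;1 0 0 .14 0 0 0;1 0 0 0 0 0 0;1 0 0 0 0 0 0'; python3 go.py 0.444 0.3745 0.036 10
python3 - <<'E'
from h import *
im,d=manip.read_camera("side")
cv2.imwrite("pics/g1.png",cv2.resize(im[230:400,140:360],None,fx=3.4,fy=3.4,interpolation=cv2.INTER_CUBIC))
E
```

```text
t: 4.35
tcp_pos: [0.4448, 0.3762, 0.038]
ee_rot: [0.0, 0.996, 0.085, 0.001]
wrist_force: [-0.3, -0.1, -0.5]
width: 0.0919
gripper_force: 0.0
t 4.35 tcp [0.4448 0.3762 0.038 ] yaw 9.72 F [-0.32 -0.1  -0.47] w 0.0919
shift [-0.011  0.016  0.02 ] turn [ 0.0004 -0.0017 -0.0031]
```

View pics/g1.png

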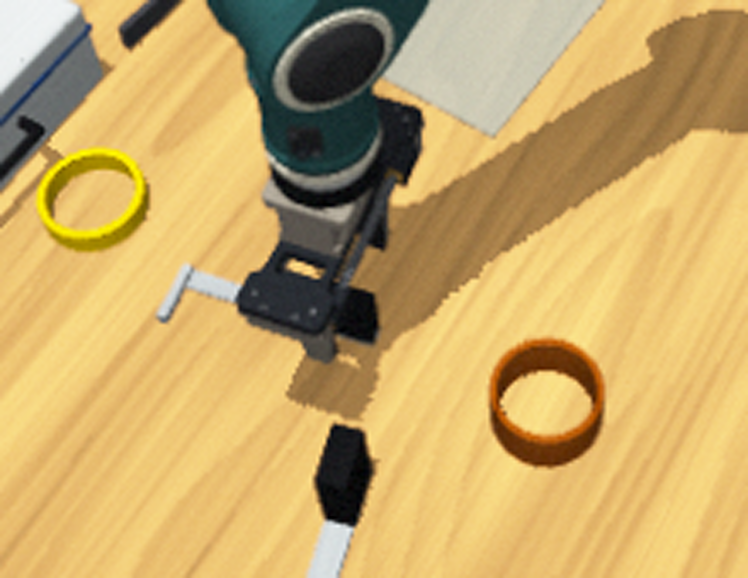

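The small grip at (360,315) stands between the two fingers, with the strip and toe running forward to (185,275). I'll close the gripper now and lift.

```bash
python3 -m handwheel '0 0 0 .02 0 0 0;0 0 0 0 0 0 0;0 0 0 0 0 0 0;0 0 0 0 0 0 0;0 0 0 0 0 0 0;0 0 0 0 0 0 0;0 0 0 0 0 0 0;0 0 0 0 0 0 0'; python3 -m handwheel '0 0 0 -.2 0 0 0;0 0 0 -.3 0 0 0;0 0 0 -.3 0 0 0;0 0 0 0 0 0 0'; python3 go.py .4 -.12 .115 -4.5;python3 - <<'E'
from h import *
im,d=manip.read_camera("top");cv2.imwrite("top1raw.png",im)
a=cv2.resize(im[150:290,60:200],None,fx=4,fy=4,interpolation=cv2.INTER_CUBIC)
im,d=manip.read_camera("side");cv2.imwrite("side1raw.png",im)
b=cv2.resize(im[230:370,140:200+20],None,fx=2.8,fy=4,interpolation=cv2.INTER_CUBIC)
cv2.imwrite("pics/g2.png",np.hstack([a,b]))
E
```

```text
t: 5.4
tcp_pos: [0.4442, 0.3756, 0.0346]
ee_rot: [0.001, 0.996, 0.085, 0.0]
wrist_force: [-0.3, 0.5, -0.4]
width: 0.0173
gripper_force: 30.0
t: 5.9
tcp_pos: [0.4456, 0.3773, 0.1181]
ee_rot: [-0.001, 0.996, 0.085, 0.003]
wrist_force: [-0.6, 0.4, -1.6]
width: 0.017
gripper_force: 30.0
t 5.9 tcp [0.4456 0.3773 0.1181] yaw 9.7 F [-0.6   0.35 -1.61] w 0.017
shift [-1.287  4.825  0.018] turn [-0.0011 -0.0037  0.1578]
```

View pics/g2.png

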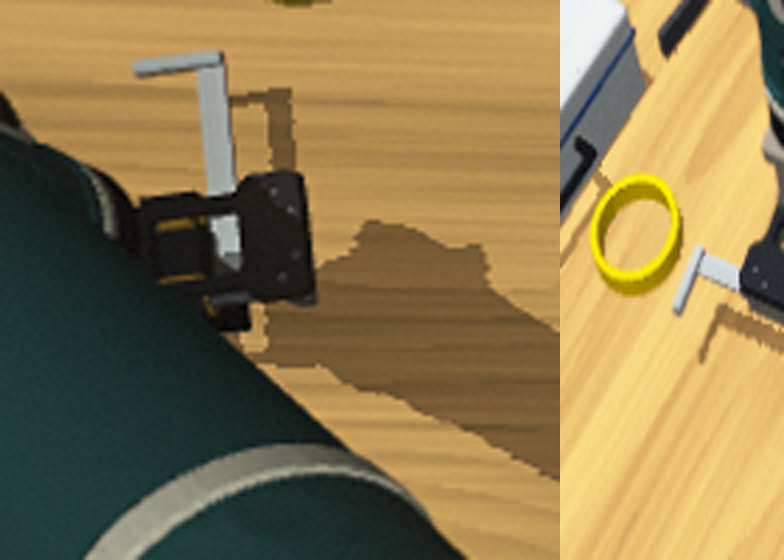

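The probe is held and level. In the top crop the toe runs from its tip (135,68) to its right end (222,58). I'll work out where the toe sits in the hand.

Run:
```python
from h import *
P=lambda u,v,z:world("top",60+(u+.5)/4-.5,150+(v+.5)/4-.5,z=z)[:2]
t0=P(136,66,.0935);t1=P(221,56,.0935);p=np.array([.4456,.3773])
s1=P(213,75,.0875);s0=P(223,180,.0875)
print(t0,t1,np.linalg.norm(t0-t1),np.degrees(np.arctan2(*(t0-t1)[::-1]))-90,"strip yaw",np.degrees(np.arctan2(*(s1-s0)[::-1])))
a=np.radians(9.7);M=np.array([[np.cos(a),np.sin(a)],[-np.sin(a),np.cos(a)]])
for q in(t0,t1,s1,s0):print("tool-aligned offset",(M@(q-p)).round(4))
```

```text
[0.58547388 0.4421607 ] [0.59306934 0.39355237] 0.049198177124714706 8.881123162226245 strip yaw 9.761474424108341
tool-aligned offset [0.1488 0.0404]
tool-aligned offset [ 0.1481 -0.0088]
tool-aligned offset [ 0.139  -0.0012]
tool-aligned offset [ 0.0742 -0.0013]
```

```bash
python3 go.py .4518 -.0991 .118 -4.4
```

```text
t 6.0 tcp [0.4441 0.3755 0.115 ] yaw 9.69 F [-0.78  0.9  -1.04] w 0.0173
shift [-0.723  4.691 -0.021] turn [ 0.0012 -0.0009  0.1566]
```

```bash
python3 -m handwheel '0 -.066 .2 0 0 0 0;0 -.066 .449 0 0 0 0;0 -.066 .449 0 0 0 0;0 -.066 .449 0 0 0 0;0 -.066 .449 0 0 0 0;0 -.066 .449 0 0 0 0;0 -.066 .449 0 0 0 0;0 -.066 .449 0 0 0 0;0 -.066 .449 0 0 0 0;0 -.066 .449 0 0 0 0;0 -.066 .449 0 0 0 0;0 0 0 0 0 0 0' >/dev/null;  python3 -m handwheel '0 0 0 0 0 0 .04;0 0 0 0 0 0 .08;0 0 0 0 0 0 .037;0 0 0 0 0 0 0;0 0 0 0 0 0 0'; python3 go.py .4518 -.0991 .043 -4.4
```

```text
t: 8.12
tcp_pos: [0.4512, -0.0981, 0.1151]
ee_rot: [0.001, 0.999, -0.038, 0.0]
wrist_force: [-0.2, 0.4, -0.9]
width: 0.017
gripper_force: 30.0
t 8.12 tcp [ 0.4512 -0.0981  0.1151] yaw -4.31 F [-0.22  0.38 -0.91] w 0.017
shift [0.006 0.009 0.721] turn [ 0.0009 -0.0001  0.001 ]
```

```bash
python3 -m handwheel '0 0 0 .3 0 0 0;0 0 0 .3 0 0 0;0 0 0 .1 0 0 0;0 0 0 .02 0 0 0;0 0 0 0 0 0 0;0 0 0 0 0 0 0'
python3 - <<'E'
from h import *
im,d=manip.read_camera("top")
a=cv2.resize(im[140:240,210:360],None,fx=5.3,fy=5.3,interpolation=cv2.INTER_CUBIC)
cv2.imwrite("pics/g3.png",a)
E
python3 go.py .4518 -.0991 .043 -4.4
```

```text
t: 8.88
tcp_pos: [0.4523, -0.0991, 0.0444]
ee_rot: [0.001, 0.999, -0.039, 0.001]
wrist_force: [-0.4, 0.4, -0.8]
width: 0.017
gripper_force: 30.0
t 8.93 tcp [ 0.4522 -0.0991  0.0443] yaw -4.43 F [-0.38 -0.51 -0.44] w 0.017
shift [-0.004  0.001  0.013] turn [ 0.0013 -0.0017 -0.0004]
```

View pics/g3.png

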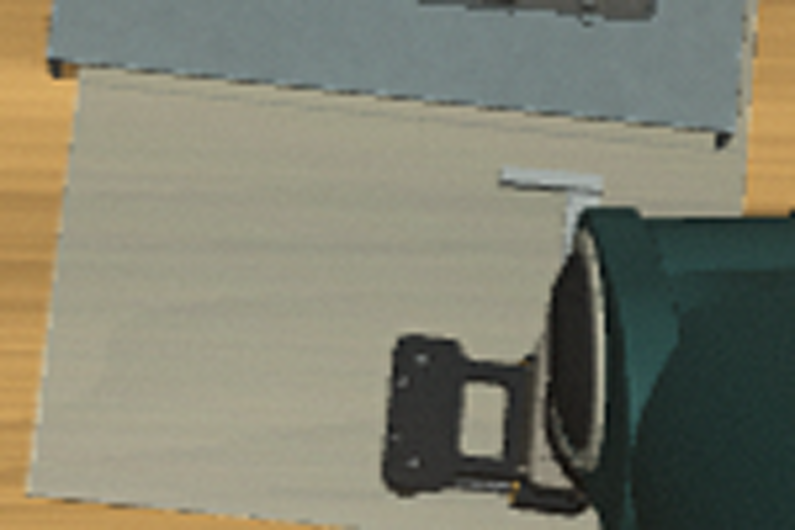

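The toe lies in front of the shelf at (500–605,180), parallel to the deck's front edge at row 70–135 and clear of the right end plate at (722,140). Next I'll go in 131 mm.

```bash
python3 -m handwheel '0 .1 0 .01 0 0 0;0 .13 0 0 0 0 0;0 .13 0 0 0 0 0;0 .13 0 0 0 0 0;0 .13 0 0 0 0 0;0 0 0 0 0 0 0'; python3 -m handwheel '0 .13 0 0 0 0 0;0 .13 0 0 0 0 0;0 .13 0 0 0 0 0;0 .13 0 0 0 0 0;0 .13 0 0 0 0 0;0 .04 0 0 0 0 0;0 0 0 0 0 0 0;0 0 0 0 0 0 0'
python3 - <<'E'
from h import *
O=np.array([.637,-.013]);a=np.radians(-4.4);M=np.array([[np.cos(a),np.sin(a)],[-np.sin(a),np.cos(a)]])
s=manip.state();print((M@(s["tcp_pos"][:2]-O)).round(4),s["tcp_pos"],s["wrist_force"],s["ft_torque"])
E
```

```text
t: 9.68
tcp_pos: [0.5146, -0.1036, 0.0425]
ee_rot: [0.001, 0.999, -0.039, 0.001]
wrist_force: [-0.1, -0.9, -1.0]
width: 0.0171
gripper_force: 30.0
t: 10.68
tcp_pos: [0.5817, -0.109, 0.0425]
ee_rot: [0.001, 0.999, -0.039, 0.0]
wrist_force: [-0.4, 0.1, -1.3]
width: 0.0173
gripper_force: 30.0
[-0.0478 -0.1   ] [ 0.581658   -0.10903774  0.04251614] [-0.39921256  0.0543353  -1.33249664] [ 0.04463945  0.0828523  -0.0081301 ]
```

```bash
cat > st.py <<'E'
from h import *
O=np.array([.637,-.013]);a=np.radians(-4.4);M=np.array([[np.cos(a),np.sin(a)],[-np.sin(a),np.cos(a)]])
s=manip.state();r=s["ee_rot"];p=M@(s["tcp_pos"][:2]-O)
print("t",round(s["t"],2),"deck mm",(p*1000).round(1),"toe tip y",round(p[1]*1000+41,1),"z",s["tcp_pos"][2].round(4),"F",s["wrist_force"].round(2),"T",s["ft_torque"].round(3),"w",round(s["width"],4),"yaw",round(np.degrees(2*np.arctan2(r[2],r[1])),2))
E
python3 -m handwheel '0 0 -.07 0 0 0 0;0 0 -.15 0 0 0 0;0 0 -.15 0 0 0 0;0 0 -.08 0 0 0 0;0 0 0 0 0 0 0;0 0 0 0 0 0 0' >/dev/null; python3 st.py
```

```text
t 11.43 deck mm [-47.2 -55.5] toe tip y -14.5 z 0.0425 F [ 0.52  0.46 -0.59] T [ 0.052  0.071 -0.038] w 0.0171 yaw -4.46
```

```bash
python3 -m handwheel '0 0 -.03 0 0 0 0;0 0 -.03 0 0 0 0;0 0 -.03 0 0 0 0;0 0 0 0 0 0 0' >/dev/null; python3 st.py
```

```text
t 11.93 deck mm [-47.2 -45.6] toe tip y -4.6 z 0.0426 F [-0.45 -0.11 -0.93] T [ 0.006  0.026 -0.007] w 0.0172 yaw -4.4
```

```bash
python3 -m handwheel '0 0 -.03 0 0 0 0;0 0 -.03 0 0 0 0;0 0 -.03 0 0 0 0;0 0 0 0 0 0 0' >/dev/null; python3 st.py
```

```text
t 12.43 deck mm [-47.2 -36.5] toe tip y 4.5 z 0.0425 F [ 0.19  0.58 -0.9 ] T [ 0.043  0.036 -0.   ] w 0.0174 yaw -4.4
```

```bash
python3 -m handwheel '0 0 -.03 0 0 0 0;0 0 -.03 0 0 0 0;0 0 -.03 0 0 0 0;0 0 0 0 0 0 0' >/dev/null; python3 st.py
```

```text
t 12.93 deck mm [-47.2 -27.5] toe tip y 13.5 z 0.0426 F [-1.58 -0.07 -1.02] T [ 0.029  0.069 -0.012] w 0.017 yaw -4.4
```

```bash
python3 -m handwheel '0 0 -.03 0 0 0 0;0 0 -.03 0 0 0 0;0 0 -.03 0 0 0 0;0 0 0 0 0 0 0' >/dev/null; python3 st.py
```

```text
t 13.43 deck mm [-47.2 -18.5] toe tip y 22.5 z 0.0425 F [ 0.05 -0.05 -1.67] T [0.042 0.084 0.059] w 0.0172 yaw -4.4
```

```bash
python3 -m handwheel '0 0 -.03 0 0 0 0;0 0 -.03 0 0 0 0;0 0 -.03 0 0 0 0;0 0 0 0 0 0 0' >/dev/null; python3 st.py
```

```text
t 13.93 deck mm [-47.2  -9.5] toe tip y 31.5 z 0.0425 F [ 0.15 -0.4  -1.41] T [-0.001  0.009  0.038] w 0.0178 yaw -4.4
```

```bash
python3 -m handwheel '0 0 -.03 0 0 0 0;0 0 -.03 0 0 0 0;0 0 0 0 0 0 0' >/dev/null; python3 st.py
```

```text
t 14.3 deck mm [-47.2  -3.5] toe tip y 37.5 z 0.0425 F [-0.08 -0.35 -0.5 ] T [ 0.021  0.001 -0.001] w 0.0173 yaw -4.4
```

```bash
python3 -m handwheel '0 0 -.03 0 0 0 0;0 0 -.03 0 0 0 0;0 0 -.03 0 0 0 0;0 0 0 0 0 0 0' >/dev/null; python3 st.py
```

```text
t 14.8 deck mm [-47.2   5.5] toe tip y 46.5 z 0.0425 F [ 0.49  0.02 -1.04] T [-0.025  0.046  0.059] w 0.0171 yaw -4.4
```

```bash
python3 -m handwheel '0 0 -.03 0 0 0 0;0 0 -.03 0 0 0 0;0 0 -.03 0 0 0 0;0 0 0 0 0 0 0' >/dev/null; python3 st.py
```

```text
t 15.3 deck mm [-47.2  14.3] toe tip y 55.3 z 0.0424 F [ 0.07 -0.55 -1.33] T [0.032 0.075 0.022] w 0.0171 yaw -4.41
```

```bash
python3 -m handwheel '0 0 -.03 0 0 0 0;0 0 -.03 0 0 0 0;0 0 -.03 0 0 0 0;0 0 0 0 0 0 0' >/dev/null; python3 st.py
```

```text
t 15.8 deck mm [-47.5  22.6] toe tip y 63.6 z 0.0423 F [-0.78 -2.16 -1.16] T [-0.535  0.228 -0.28 ] w 0.0169 yaw -4.46
```

Contact with the rib at about 2 N, with toe tip y ≈ 63 mm. I'll back off 2.5 mm and drag out.

```bash
python3 -m handwheel '0 0 .025 0 0 0 0;0 0 0 0 0 0 0;0 -.04 0 0 0 0 0;0 -.06 0 0 0 0 0;0 -.06 0 0 0 0 0;0 -.06 0 0 0 0 0;0 -.06 0 0 0 0 0;0 0 0 0 0 0 0' >/dev/null; python3 st.py
```

```text
t 16.8 deck mm [-76.1  20.5] toe tip y 61.5 z 0.0424 F [-1.24 -1.34 -1.92] T [-0.143  0.138 -0.111] w 0.0173 yaw -4.42
```

```bash
python3 -m handwheel '0 -.04 .015 0 0 0 0;0 -.06 0 0 0 0 0;0 -.06 0 0 0 0 0;0 -.06 0 0 0 0 0;0 0 0 0 0 0 0' >/dev/null; python3 st.py
```

```text
t 17.43 deck mm [-97.9  19.1] toe tip y 60.1 z 0.0424 F [ 0.77 -0.09 -1.  ] T [ 0.02   0.05  -0.009] w 0.0171 yaw -4.41
```

```bash
python3 -m handwheel '0 -.05 0 0 0 0 0;0 -.07 0 0 0 0 0;0 -.07 0 0 0 0 0;0 -.07 0 0 0 0 0;0 -.07 0 0 0 0 0;0 -.07 0 0 0 0 0;0 -.07 0 0 0 0 0;0 -.07 0 0 0 0 0' >/dev/null; python3 st.py;  python3 -m handwheel '0 -.07 0 0 0 0 0;0 -.07 0 0 0 0 0;0 -.07 0 0 0 0 0;0 -.07 0 0 0 0 0;0 -.05 0 0 0 0 0;0 -.03 0 0 0 0 0;0 0 0 0 0 0 0;0 0 0 0 0 0 0' >/dev/null; python3 st.py;python3 - <<'E'
from h import *
im,d=manip.read_camera("top")
a=cv2.resize(im[140:250,210:360],None,fx=2.6,fy=2.6,interpolation=cv2.INTER_CUBIC)
im,d=manip.read_camera("side")
b=cv2.resize(im[150:260,200:350],None,fx=2.6,fy=2.6,interpolation=cv2.INTER_CUBIC)
cv2.imwrite("pics/g4.png",np.hstack([a,b]))
E
```

```text
t 18.43 deck mm [-151.6   19.1] toe tip y 60.1 z 0.0423 F [ 0.48  0.02 -1.39] T [ 0.006 -0.081 -0.024] w 0.0173 yaw -4.43
t 19.43 deck mm [-187.1   19.1] toe tip y 60.1 z 0.0423 F [ 0.46  0.36 -1.58] T [ 0.011 -0.02   0.017] w 0.0174 yaw -4.43
```

View pics/g4.png

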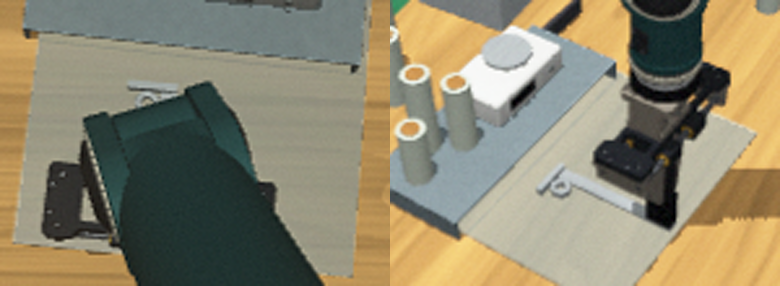

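The collar, a ring at (152,98) in the top view and (560,188) in the side view, sits in the corner of the toe, clear of the deck on the front pane. I'll unhook the probe, lift it and carry it back to its place on the left.

```bash
python3 -m handwheel '0 .03 0 0 0 0 0;0 .02 0 0 0 0 0;0 0 .03 0 0 0 0;0 0 .02 0 0 0 0;0 0 0 0 0 0 0;0 0 0 -.1 0 0 0;0 0 0 -.3 0 0 0;0 0 0 -.35 0 0 0;0 0 0 0 0 0 0;0 0 0 0 0 0 0' ; python3 go.py .444 .376 .115 9.7
```

```text
t: 20.78
tcp_pos: [0.4559, 0.015, 0.1172]
ee_rot: [0.001, 0.999, -0.039, 0.0]
wrist_force: [-0.7, 0.2, -1.1]
width: 0.0171
gripper_force: 30.0
t 20.77 tcp [0.4559 0.015  0.1172] yaw -4.44 F [-0.68  0.2  -1.06] w 0.0171
shift [-0.398 -3.59   0.014] turn [ 0.0013 -0.0004 -0.1571]
```

```bash
python3 -m handwheel '0 -.04 -.2 0 0 0 0;0 -.04 -.4 0 0 0 0;0 -.04 -.4 0 0 0 0;0 -.04 -.4 0 0 0 0;0 -.04 -.4 0 0 0 0;0 -.04 -.4 0 0 0 0;0 -.04 -.4 0 0 0 0;0 -.04 -.4 0 0 0 0;0 -.04 -.39 0 0 0 0;0 -.04 -.2 0 0 0 0;0 0 0 0 0 0 -.08;0 0 0 0 0 0 -.077'>/dev/null ; python3 -m handwheel '0 0 0 .2 0 0 0;0 0 0 .3 0 0 0;0 0 0 .2 0 0 0;0 0 0 0 0 0 0;0 0 0 0 0 0 0'; python3 go.py .444 .376 .0346 9.7
```

```text
t: 22.9
tcp_pos: [0.4445, 0.3765, 0.047]
ee_rot: [0.001, 0.996, 0.084, 0.001]
wrist_force: [0.3, 0.2, -0.9]
width: 0.0171
gripper_force: 30.0
t 22.9 tcp [0.4445 0.3765 0.047 ] yaw 9.68 F [ 0.33  0.17 -0.88] w 0.0171
shift [-0.006  0.004  0.124] turn [ 0.0009 -0.0007 -0.0003]
```

```bash
python3 -m handwheel '0 0 0 .05 0 0 0;0 0 0 .04 0 0 0;0 0 0 .02 0 0 0;0 0 0 .013 0 0 0;0 0 0 0 0 0 0;0 0 0 0 0 0 0'; python3 go.py .444 .376 .0346 9.7
```

```text
t: 23.65
tcp_pos: [0.4443, 0.3761, 0.0346]
ee_rot: [0.001, 0.996, 0.085, 0.0]
wrist_force: [-0.9, -0.6, 2.2]
width: 0.0173
gripper_force: 30.0
t 23.65 tcp [0.4443 0.3761 0.0346] yaw 9.7 F [-0.88 -0.62  2.15] w 0.0173
shift [-0.003  0.     0.   ] turn [ 0.0012 -0.0005  0.    ]
```

```bash
python3 -m handwheel '1 0 0 0 0 0 0;1 0 0 0 0 0 0;1 0 0 0 0 0 0;1 0 0 0 0 0 0;1 0 0 0 0 0 0;1 0 0 0 0 0 0;1 0 0 0 0 0 0;1 0 0 -.2 0 0 0;1 0 0 -.4 0 0 0;1 0 0 -.5 0 0 0;1 0 0 -.4 0 0 0;1 0 0 0 0 0 0'; python3 -m handwheel '1 -.3 0 -.2 0 0 0;1 -.3 0 0 0 0 0;1 0 0 0 0 0 0;1 0 0 0 0 0 0' >/dev/null
python3 - <<'E'
from h import *
im,d=manip.read_camera("top")
a=cv2.resize(im[100:320,40:400],(400,244))
im,d=manip.read_camera("side")
b=cv2.resize(im[130:370,100:400],(400,320))
a=cv2.copyMakeBorder(a,0,76,0,0,cv2.BORDER_CONSTANT)
cv2.imwrite("pics/g5.png",np.hstack([a,b]))
E
```

```text
t: 25.15
tcp_pos: [0.4458, 0.3783, 0.1894]
ee_rot: [-0.001, 0.996, 0.085, 0.004]
wrist_force: [-0.0, -0.4, -0.6]
width: 0.0922
gripper_force: 0.0
```

View pics/g5.png

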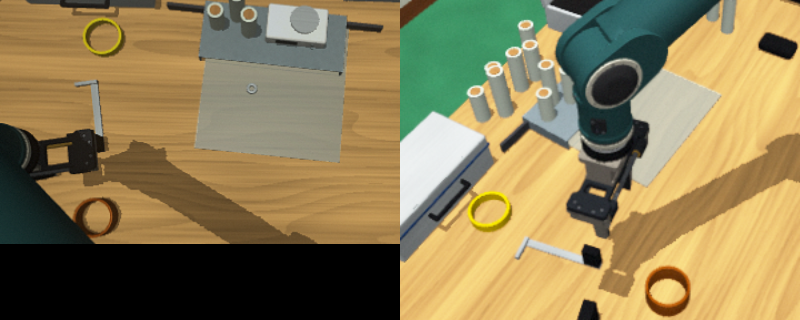

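The collar lies wholly on the front pane at (251,88), the probe is flat on the bench at (95,110), and the hand is clear of everything. I'll hand the job in.

```bash
python3 -c "
from cell import manip
print(manip.close_job())"
```

```text
the job is handed in; nothing more can be done
None
```

The collar lies wholly on the front glass and the probe is flat on the bench, off the glass; I felt the rib at about 2 N and handed the job in after about 26 s of robot time.

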